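# Set the board holder to its heat gap

### The arm

A 6-joint arm with a two-finger parallel gripper is mounted at the origin on a cart in front of the work surface, level with it; the furniture and walls round the work are solid. World frame = base frame: x ahead of the robot, y to its left, z up, the work surface at z = 0. Lengths are in mm, angles in degrees, forces in N, time in s.
With the tool pointing down it reaches from about 350 to 925 mm from the base axis. Payload 6.4 kg.
Tool frame: the origin (TCP) lies midway between the tips of the shut fingers; the grasp point (between the pads) lies 19 mm behind it; z points along the fingers, y is the line along which they close (so a half turn about z gives the same grasp; the last joint's range is limited). The gripper opens to 85 mm and grips with 20 to 120 N. Pads are 22 mm wide; open, the fingers measure 114 mm over their backs; the gripper's body (76 mm by 85 mm) begins 54 mm behind the grasp point. The pads swing forward as they close: fully open they stand 13 mm farther back than shut.
Start: joints at [-84.345, 14.043, 89.255, -0, 76.702, -9.975], TCP at [175.133, -625.973, 231.29] pointing down, gripper open.
Joint ranges: [-179.41, 179.41], [-58.25, 129.5], [7.25, 145.43], [-54.29, 234.29], [11.92, 165.04], [-157.13, 157.13]. Speed limits (degrees/s): [147.25, 147.25, 180, 180, 180, 180].

### API

Orientations are given as [roll, pitch, yaw] about the fixed x, y, z axes, in that order (R = Rz(yaw) Ry(pitch) Rx(roll)).
In Python, from bench import robot gives the robot as it stands.
- The arm moves only by the shell command python3 -m creep 'ROWS' [FORCE]. ROWS is text: rows parted by semicolons, each of 5 numbers parted by spaces: the finger opening in mm, from 0 to 85.4, then the shift along the tool's x, y, z in mm, then the turn about the tool's z in degrees. A call has 1 to 20 rows; each row shifts and turns the commanded pose from where the row before left it, along the tool's axes as they then stand; what a row does not reach is not made up. A row lasts 1/12 s, in which the tool goes at most 41.7 mm and 7.16 degrees, less where a joint would pass 70% of its speed; a pose out of reach is approached as far as the arm can. A call with a gripper value outside its range is refused whole. The fingers move at their own pace and stop on an object; FORCE is the grip in N (left out, the last holds). Time passes only in rows, so rows that do not move let the fingers close. It gives the time, the measured TCP pose, the force, the opening and the grip force at its end, in the units of the state.
- robot.sense(): the state, without advancing time (a new reading comes with each control period).
- robot.get_image(name): name is "scene" or "top" or "wrist"; returns a dict with "frame" (420x560x3 uint8, red, green, blue), "K" (3x3 intrinsics, pixels), "extrinsics" (4x4, takes a point from camera to world coordinates); the wrist camera has in their place "tool_from_camera" (4x4, takes a point from camera to tool coordinates, whose origin is the TCP and whose axes are the flange's). Camera axes: x right, y up, looking along -z (the intrinsics and any distortion apply to the point x, -y, -z); pixel columns grow to the right and rows downward; lengths in mm; the calibration is good to about 2 mm. The wrist camera is an equidistant fisheye: a pixel r from the principal point sees the ray r / f radians off the axis. A picture is of the moment at which its call begins: read the wrist's pose just before it. There is no depth.
- robot.job_done(): hands the job in; it is judged then, once.
Trained networks look in the newest picture that a camera, given by its name, has taken for a name from the list of things; names that differ only in an ending like _2 or _b are one class to them, and where a whole thing is asked for, a point or a joint stands for the part that bears it (a point fixed in the world has none). Each returns a list of dicts, best first, with "confidence" (0 to 1); they miss things now and then, are a little off and sometimes report something else, mostly with a low value. They report only what shows in the picture. A call takes as long as a camera call. They do not tell look-alikes from the thing itself.
- robot.search_frame(camera, label): "extent" ([centre column, centre row, width, height] in pixels, round what is visible of it).
- robot.outline_of(camera, label): "pixels" (420x560 bool, what is visible of it) and "extent" ([centre column, centre row, width, height] in pixels, round what is visible of it).
The state is a dict: "clock": time; "joint_positions": joint angles; "dq": joint speeds; "effort": joint torques, N m; "position": TCP position; "tcp_rot": TCP orientation; "ft_force": force on the tool from outside, world axes, zero at the start; "ft_torque": the same for the moment, N m; "finger_gap": finger opening in mm; "gripper_force": force on a finger pad.
Only numpy, scipy, OpenCV 4.12 (cv2) and the standard library are available. Lean on these libraries where they do the work, as an engineer would, in place of code of your own. Each camera call takes 0.05 s, during which the arm holds its last target. There are 200 camera calls.

### The job

Set the green circuit board up in the board holder for preheating: push the board along the rails with a fingertip until its long edge lies flush against the fixed jaw, then roll the knurled brass wheel under a fingertip until the sliding jaw has closed up and its pointer stands on the red gauge mark, which leaves the board a small gap to expand into. Move the jaw by its wheel only and do not squeeze the board with it. Do not pick the board up, and leave everything else on the bench where it is.

Things in the scene. Friction and masses are not known exactly. Their poses are not given: they have to be found in the camera images.
- board_holder: board holder fixed to the bench, grey base 158 x 174 mm, 10 mm high. Origin on the bench under the middle of the rails; +y points from the sliding jaw to the fixed jaw (robot's left), +x away from the robot. Two aluminium rails along y at x = -28 and 28 mm, 10 mm wide, top 26 mm. Both jaws: black bars, 102 mm along x, 18 mm along y, top 38 mm (46 mm at the sliding one's front end)
- fixed_jaw_face (a point): middle of the fixed jaw's clamping face, 32 mm above the bench; the face looks to the holder's -y
- gauge_mark (a point): middle of the red gauge mark, a red bar 4 mm wide along y on the white scale along the back of the holder; axes as the holder's, y along the scale
- pointer (a point): end of the sliding jaw's pointer (black line on a yellow tongue over the scale), on the middle of the jaw's 18 mm: the clamping face lies 9 mm further to +y. Axes as the holder's. Pointer on the mark and board flush leave 3.5 mm free between board and sliding jaw. A flat toothed bar (x = -58 to -52 mm, top 45 mm) runs from the jaw's front end to +y past the wheel
- wheel_top (a point): highest point of the knurled brass wheel at the front of the holder, 50 mm above the bench, mid-width (a fixed point that does not turn). Wheel 48 mm in diameter, 16 mm wide, axle along the holder's x, 24 mm below; its bearing cheeks reach 36 mm. Its top is free to be touched from above
- knurled_wheel (a joint): turn of the wheel, rad, 0 with the jaw fully open. It grows as the wheel's top rolls to the holder's +y; the jaw then closes, also to +y, by 14 mm a radian (0.58 mm per mm rolled at the rim). Not quite 2 N along the rim turn it, so press with 5 to 10 N (a light press slips); it stays where it is left and can be rolled back
- board_center (a point): middle of the green circuit board's sheet: 56 mm across, 85 mm long, 2 mm thick with small parts on it, 30 g, loose on the rails, sheet 26 to 28 mm above the bench. Its long side lies across the rails, along the holder's x, a little askew, some 5 to 10 mm short of the fixed jaw. Over 40 mm are free between it and the sliding jaw at the start; its edge can be reached between the rails
There are look-alikes about, which are no part of the job. There is more than one size of the part that bears board_center; the job needs the larger.

How it is judged:
By the outcome, as a careful person would: the job done as asked, in the order asked, and still so for the second after the job is handed in, with the robot touching nothing.
It also fails if it takes over 51 s, if anything falls off the work surface, if the arm or the gripper's body presses on something with over 40 N, if the wrist force passes 120 N, or if a joint passes its speed limit or range.

## Working session

There is one attempt and no reset: what is moved stays moved. The work goes in short steps, Python scripts to look and compute and a shell command to move; the robot and the scene stay as the last step left them, time stands still between calls to the robot, and variables do not carry over. Pictures are saved under pics/ and viewed, at most 10 in all, crops included, and the job is handed in when it is done.

```bash
mkdir -p pics; ls
cat > h.py <<'E'
from bench import robot
import numpy as np, cv2
def ray(im,px):
    K=im["K"];T=np.array(im["extrinsics"])
    d=np.array([(px[0]-K[0][2])/K[0][0],-(px[1]-K[1][2])/K[1][1],-1.])
    return T[:3,3],T[:3,:3]@d
def onplane(im,px,z):
    o,d=ray(im,px);return o+d*(z-o[2])/d[2]
def proj(im,p):
    K=np.array(im["K"]);T=np.linalg.inv(np.array(im["extrinsics"]))
    c=T[:3,:3]@np.array(p)+T[:3,3];return K[0][2]+K[0][0]*c[0]/-c[2],K[1][2]+K[1][1]*-c[1]/-c[2]
def save(im,n,crop=None,s=1):
    f=im["frame"][:,:,::-1]
    if crop: a,b,c,d=crop;f=f[b:d,a:c]
    cv2.imwrite("pics/"+n,cv2.resize(f,None,fx=s,fy=s,interpolation=cv2.INTER_CUBIC))
E
python3 - <<'E'
from h import *
np.set_printoptions(precision=1,suppress=True)
s=robot.sense();print(s)
ims=[]
for c in("top","scene"):
    im=robot.get_image(c);ims.append(im["frame"])
    print(c,im["K"],im["extrinsics"])
    for n,z in(("board_holder",10),("gauge_mark",20),("pointer",30),("wheel_top",50),("knurled_wheel",26),("board_center",28)):
        for d in robot.search_frame(c,n)[:4]:
            e=d["extent"];print(n,round(d["confidence"],2),np.round(e),onplane(im,e[:2],z))
    save(im,c+"0.png",s=1.4)
E
```

```text
pics
{'clock': 0.0, 'joint_positions': array([-84.3,  14.1,  89.3,  -0. ,  76.7, -10. ]), 'dq': array([ 0.1,  0.1,  0. , -0.1, -0. , -0. ]), 'effort': array([  0. , -43. , -32.6,  -0. ,   0. ,   0. ]), 'position': array([ 175.1, -625.4,  230.2]), 'tcp_rot': array([-179.9,   -0. ,   15.6]), 'ft_force': array([0.4, 0.3, 0.1]), 'ft_torque': array([-0. , -0.1, -0. ]), 'gripper_force': 0.0, 'finger_gap': 85.33027428692658}
top [[491.2   0.  279.2]
 [  0.  491.2 209. ]
 [  0.    0.    1. ]] [[ -0.    1.   -0.1 529. ]
 [ -1.   -0.   -0.  -18.6]
 [ -0.    0.1   1.  895.3]
 [  0.    0.    0.    1. ]]
board_holder 0.67 [266. 245. 118. 110.] [515.4  17.6  10. ]
gauge_mark 0.58 [263. 244. 113. 117.] [518.1  22.4  20. ]
pointer 0.3 [264. 245. 123. 114.] [516.3  19.4  30. ]
wheel_top 0.82 [265. 244. 115. 117.] [517.8  17.7  50. ]
knurled_wheel 0.74 [257. 278.  23.  28.] [458.3  33.2  26. ]
board_center 0.92 [247. 240.  46.  61.] [525.3  50.   28. ]
board_center 0.83 [381. 252.  32.  32.] [ 501.5 -184.7   28. ]
board_center 0.24 [265. 244. 121. 115.] [517.8  19.2  28. ]
scene [[516.    0.  276.6]
 [  0.  516.  211.2]
 [  0.    0.    1. ]] [[ -0.8   0.4  -0.5 103.9]
 [ -0.6  -0.4   0.6 611.9]
 [  0.    0.8   0.6 597.2]
 [  0.    0.    0.    1. ]]
board_holder 0.78 [297. 251. 110.  91.] [525.5  28.4  10. ]
gauge_mark 0.62 [297. 252. 114.  90.] [516.7  38.8  20. ]
gauge_mark 0.3 [323. 264.  26.  28.] [463.5  35.7  20. ]
pointer 0.79 [308. 236.  59.  37.] [523.1  -0.1  30. ]
pointer 0.51 [299. 253. 112.  92.] [504.9  50.5  30. ]
wheel_top 0.57 [298. 251. 113.  90.] [496.2  66.3  50. ]
knurled_wheel 0.8 [323. 264.  29.  32.] [459.5  41.4  26. ]
knurled_wheel 0.29 [297. 252. 112.  89.] [512.3  45.7  26. ]
board_center 0.97 [289. 251.  53.  24.] [523.1  54.9  28. ]
board_center 0.87 [371. 208.  27.  16.] [ 482.3 -151.9   28. ]
```

Run:
```python
from h import *
t=cv2.imread("pics/top0.png") ; im=robot.get_image("top"); save(im,"topc.png",(180,160,420,310),3.3)
im=robot.get_image("scene"); save(im,"scenec.png",(220,170,400,310),4.2)
```

```text
(no output)
```

View pics/topc.png

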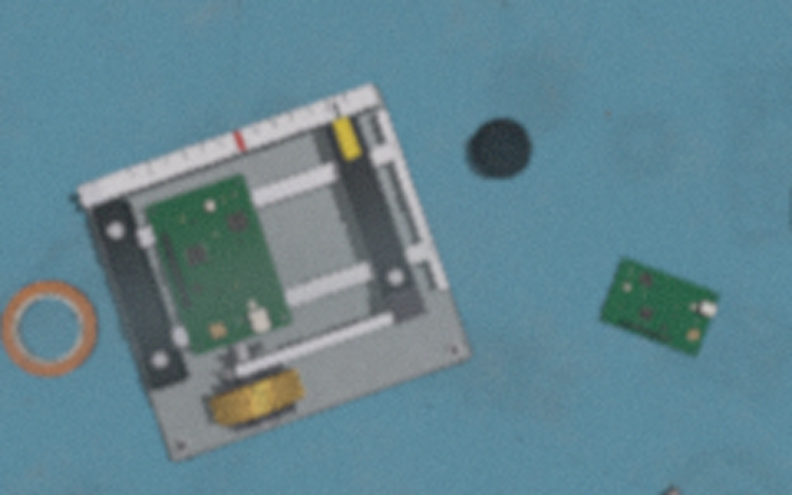

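View pics/scenec.png

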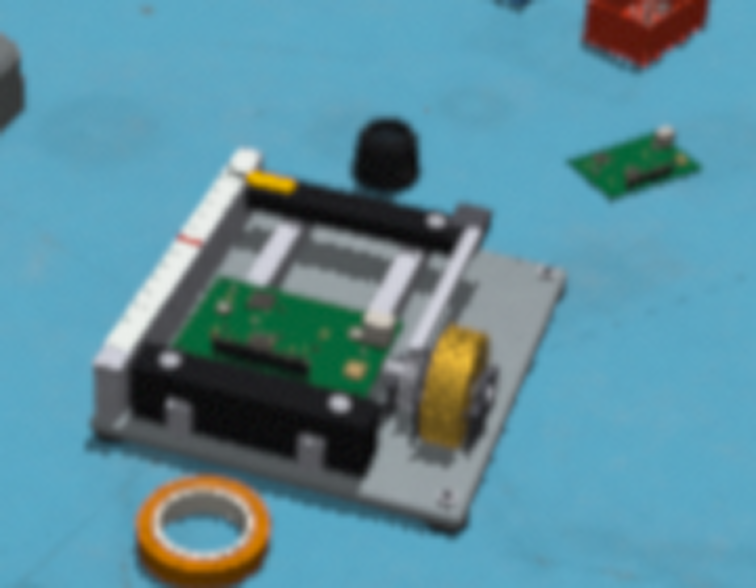

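View pics/scene0.png

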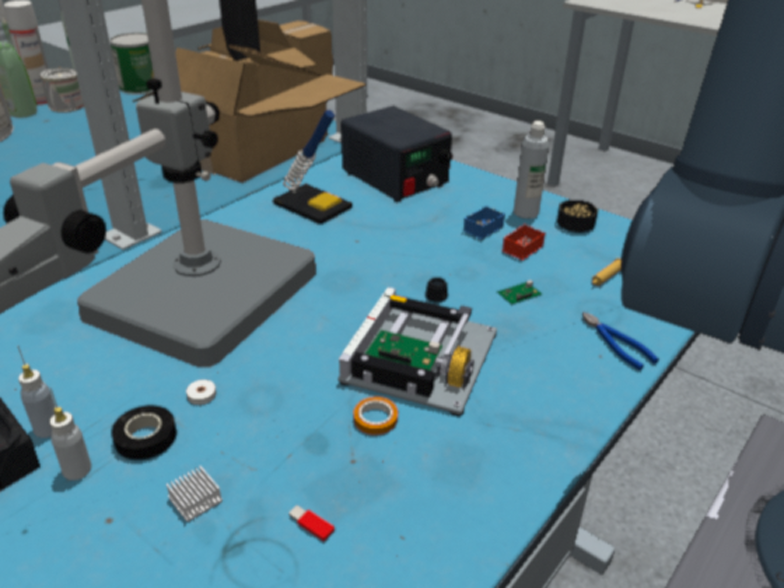

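The crops show the holder turned about 15°. In the top crop, the red mark is at (239,141), the yellow pointer at (340,118), the wheel at (255,395), and the large board lies between the jaws at (218,265). The small board at right (660,305) is the look-alike. Next I'll get the holder's pose from colours and known points.

Run:
```python
from h import *
np.set_printoptions(precision=1,suppress=True)
im=robot.get_image("top")
P=lambda x,y:(180+x/3.3,160+y/3.3)
# base corners at z10, front two visible
for n,q,z in(("corner_front_left",(172,460),10),("corner_front_right",(470,356),10),("mark",(239,141),32),("scaleR",(375,88),32),("scaleL",(82,200),32),("wheel",(255,395),44),("ptr",(338,110),38),("jawbolt1",(115,230),38),("jawbolt2",(158,358),38)):
    print(n,onplane(im,P(*q),z))
m=cv2.inRange(cv2.cvtColor(im["frame"],cv2.COLOR_RGB2HSV),(45,90,40),(80,255,255))
c=max(cv2.findContours(m,0,1)[0],key=cv2.contourArea)
b=cv2.boxPoints(cv2.minAreaRect(c));print([onplane(im,q,28) for q in b])
```

```text
corner_front_left [419.4  79.3  10. ]
corner_front_right [473.3 -83.1  10. ]
mark [590.6  39.6  32. ]
scaleR [617.9 -33.5  32. ]
scaleL [560.3 123.8  32. ]
wheel [456.7  31.9  44. ]
ptr [605.9 -13.6  38. ]
jawbolt1 [543.9 105.4  38. ]
jawbolt2 [476.2  83.1  38. ]
[array([556.2,  90.7,  28. ]), array([572.3,  40.1,  28. ]), array([532.4,  27.3,  28. ]), array([516.4,  77.8,  28. ])]
```

```bash
python3 -m creep '0 12 -13 0 0;0 26 -28.5 0 0;0 26 -28.5 0 0;0 26 -28.5 0 0;0 26 -28.5 0 0;0 26 -28.5 0 0;0 26 -28.5 0 0;0 26 -28.5 0 0;0 26 -28.5 0 0;0 26 -28.5 0 0;0 26 -28.5 0 0;0 26 -28.5 0 0;0 26 -28.5 0 0;0 26 -28.5 0 0;0 26 -28.5 0 0;0 26 -28.5 0 0;0 26 -28.5 0 0;0 26 -28.5 0 0;0 12 -13 0 0;0 0 0 0 0' 30
python3 - <<'E'
from h import *
np.set_printoptions(precision=2,suppress=True)
s=robot.sense();im=robot.get_image("wrist");print(s["position"],s["tcp_rot"],im["K"],im["tool_from_camera"])
save(im,"w1.png",s=1.4)
for n in ("gauge_mark","pointer","wheel_top","knurled_wheel","board_center"):
    for d in robot.search_frame("wrist",n)[:3]: print(n,round(d["confidence"],2),np.round(d["extent"]))
E
```

```text
clock: 2.52
position: [487.3, -5.8, 231.5]
tcp_rot: [-180.0, -0.0, 15.9]
ft_force: [-0.3, -0.5, -0.1]
finger_gap: 0.2
gripper_force: 0.0
[487.29  -5.79 231.46] [-179.97   -0.04   15.91] [[325.19   0.   279.56]
 [  0.   325.19 213.93]
 [  0.     0.     1.  ]] [[   0.      0.95    0.3    75.56]
 [   1.     -0.     -0.     -0.79]
 [  -0.      0.3    -0.95 -142.52]
 [   0.      0.      0.      1.  ]]
gauge_mark 0.82 [264. 146. 167. 146.]
pointer 0.57 [281. 141. 102. 114.]
wheel_top 0.35 [282. 136. 102. 121.]
knurled_wheel 0.7 [239. 198.  42.  39.]
board_center 0.89 [419. 210.  43.  41.]
board_center 0.65 [236. 135.  56.  83.]
```

View pics/w1.png

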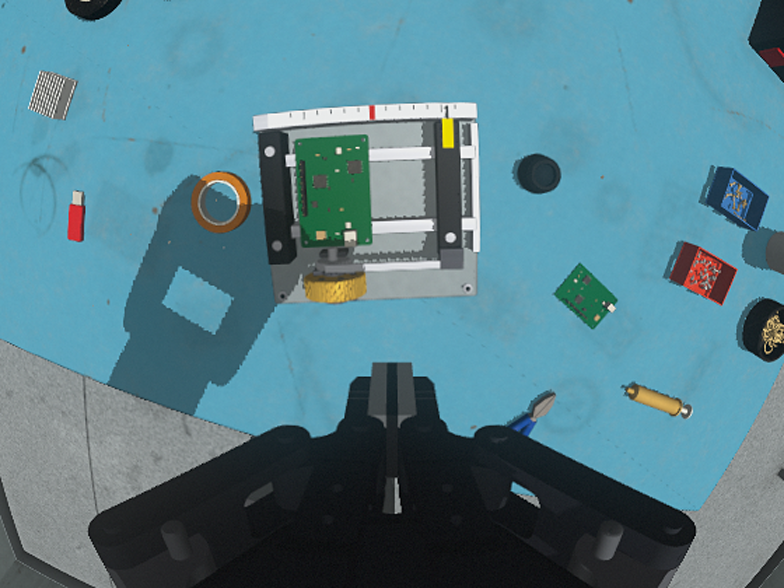

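The wrist picture shows the holder clearly: mark (372,112), pointer (447,118), wheel (335,285), board between (295,137) and (371,245), fixed jaw at left. I'll take an enlarged crop to measure from.

```bash
cat >> h.py <<'E'
from scipy.spatial.transform import Rotation as R
def wpose(s):
    T=np.eye(4);T[:3,:3]=R.from_euler('xyz',s["tcp_rot"],degrees=True).as_matrix();T[:3,3]=s["position"];return T
def wplane(im,T,px,z):
    K=im["K"];u,v=(px[0]-K[0][2])/K[0][0],(px[1]-K[1][2])/K[1][1]
    r=np.hypot(u,v);k=np.sin(r)/max(r,1e-9);d=np.array([u*k,-v*k,-np.cos(r)])
    M=T@np.array(im["tool_from_camera"]);d=M[:3,:3]@d;o=M[:3,3];return o+d*(z-o[2])/d[2]
E
python3 - <<'E'
from h import *
import pickle
s=robot.sense();im=robot.get_image("wrist");pickle.dump((s,im),open("w1.pkl","wb"))
save(im,"w1c.png",(175,65,345,220),3.8)
E
```

```text
(no output)
```

View pics/w1c.png

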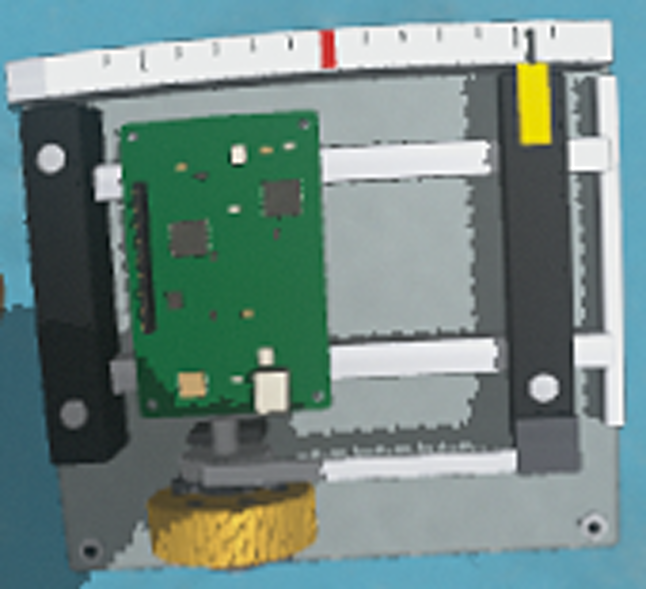

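Run:
```python
from h import *
import pickle
np.set_printoptions(precision=1,suppress=True)
s,im=pickle.load(open("w1.pkl","rb"));T=wpose(s)
P=lambda x,y,z:wplane(im,T,(175+x/3.8,65+y/3.8),z)
c=[P(*q,28) for q in((121,124),(317,111),(330,405),(143,416))]
print("board",np.array(c),np.mean(c,0),np.linalg.norm(c[0]-c[1]),np.linalg.norm(c[0]-c[3]))
b1,b2,sb=P(50,158,38),P(73,413,38),P(544,388,38)
r=[P(*q,26) for q in((488,143),(490,170),(495,338),(496,370))]
rl=[P(*q,26) for q in((322,152),(322,180),(332,340),(332,376))]
print("bolts",b1,b2,sb,"rails",np.array(r),np.array(rl))
print("mark/ptr",P(328,48,36),P(531,45,36),"wheel",P(235,490,50),P(150,490,40),P(317,487,40),"fl",P(90,550,10),P(594,526,10))
ex=b1-b2;print("yaw bolts",np.degrees(np.arctan2(ex[1],ex[0])))
for a,b in zip(r,rl):
    d=b-a;print("rail yaw",np.degrees(np.arctan2(-d[0],d[1])))
d=P(90,550,10)-P(594,526,10);print("yaw screws",np.degrees(np.arctan2(-d[0],d[1])))
th=np.radians(18.3);H=np.array([[np.cos(th),np.sin(th)],[-np.sin(th),np.cos(th)]])
for n,p in dict(b1=b1,b2=b2,sb=sb,rails=np.mean(r,0),railsl=np.mean(rl,0),mark=P(328,48,36),ptr=P(531,45,36),wheel=P(235,490,50),board=np.mean(c,0),e1=c[1],e2=c[2]).items(): print(n,H@p[:2])
```

```text
board [[558.6  91.1  28. ]
 [575.1  38.6  28. ]
 [495.9  13.5  28. ]
 [478.9  64.9  28. ]] [527.1  52.   28. ] 55.014389178126216 83.95033703047721
bolts [545.2 106.1  38. ] [476.9  83.2  38. ] [518.2 -42.1  38. ] rails [[579.2  -9.2  26. ]
 [572.  -11.8  26. ]
 [526.7 -26.4  26. ]
 [518.  -29.3  26. ]] [[564.3  34.4  26. ]
 [556.7  32.3  26. ]
 [513.7  17.8  26. ]
 [503.8  15.1  26. ]]
mark/ptr [592.2  39.7  36. ] [608.  -12.4  36. ] wheel [470.5  32.3  50. ] [461.5  56.4  40. ] [474.7  11.   40. ] fl [428.8  75.   10. ] [478.2 -74.1  10. ]
yaw bolts 18.53126763514858
rail yaw 18.792416482255934
rail yaw 19.095207212872058
rail yaw 16.349183079928043
rail yaw 17.75194154829501
yaw screws 18.332110101217328
b1 [550.9 -70.4]
b2 [478.9 -70.7]
sb [ 478.8 -202.6]
rails [ 515.2 -190.6]
railsl [ 515.4 -144.3]
mark [ 574.7 -148.2]
ptr [ 573.3 -202.6]
wheel [ 456.9 -117.1]
board [ 516.8 -116.1]
e1 [ 558.1 -143.9]
e2 [ 475.  -142.9]
```

```bash
python3 -m creep '0 0 0 0 -2.5;0 18.4 3.5 15 0;0 18.4 3.5 30 0;0 18.4 3.6 30 0;0 0 0 30 0;0 0 0 30 0;0 0 0 15 0;0 0 0 0 0;0 0 0 0 0'
python3 - <<'E'
from h import *
import pickle
s=robot.sense();im=robot.get_image("wrist");pickle.dump((s,im),open("w2.pkl","wb"));print(s["position"],s["tcp_rot"])
save(im,"w2.png",s=1.4)
E
```

```text
clock: 3.62
position: [541.6, -2.3, 80.9]
tcp_rot: [-180.0, 0.1, 18.1]
ft_force: [0.6, 0.4, 0.8]
finger_gap: -0.1
gripper_force: 0.0
[541.61134563  -2.25235742  80.88968107] [-1.79956177e+02  8.03828332e-02  1.80678726e+01]
```

View pics/w2.png

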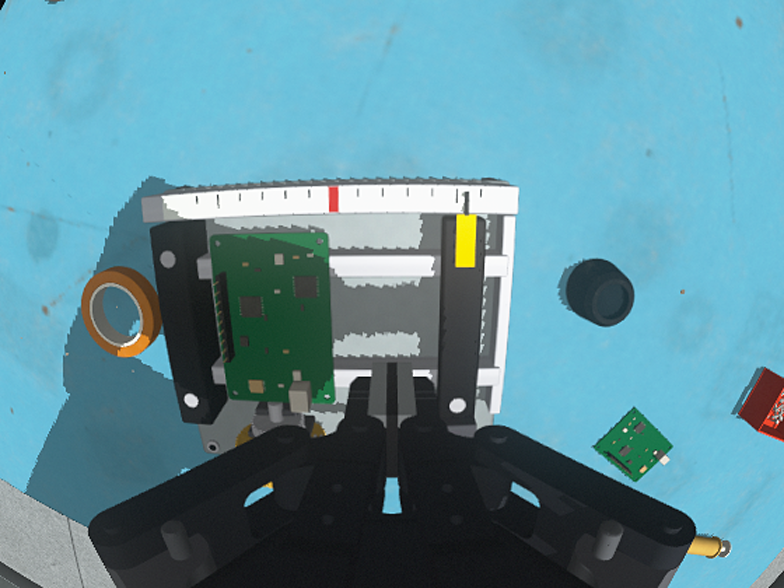

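The wrist view shows the fingertip (392,362) over the free gap, between the board edge (332) and the sliding jaw (440). Descending now.

```bash
python3 -m creep '0 1.3 -1.5 15 0;0 1.2 -1.5 20 0;0 0 0 18 0;0 0 0 10 0;0 0 0 0 0;0 0 0 0 0'; python3 -m creep '0 0 -2.5 0 0;0 0 -2.5 0 0;0 0 -2.5 0 0;0 0 -1.5 0 0;0 0 -1.5 0 0;0 0 -1.5 0 0;0 0 0 0 0'
```

```text
clock: 4.17
position: [544.4, 1.6, 19.4]
tcp_rot: [180.0, -0.1, 18.1]
ft_force: [0.5, -0.6, 0.2]
finger_gap: -0.0
gripper_force: 0.0
clock: 4.75
position: [539.8, 13.6, 18.4]
tcp_rot: [180.0, -0.0, 18.1]
ft_force: [-0.5, -0.2, 0.5]
finger_gap: -0.0
gripper_force: 0.0
```

```bash
python3 -m creep '0 0 -1.5 0 0;0 0 -1.5 0 0;0 0 -1 0 0;0 0 0 0 0'
python3 - <<'E'
from h import *
import pickle
s=robot.sense();im=robot.get_image("wrist");save(im,"w3.png",(90,120,390,330),2.6);pickle.dump((s,im),open("w3.pkl","wb"))
E
```

```text
clock: 5.08
position: [538.6, 17.3, 18.3]
tcp_rot: [-180.0, -0.0, 18.1]
ft_force: [0.3, -0.0, -0.5]
finger_gap: 0.0
gripper_force: 0.1
```

View pics/w3.png

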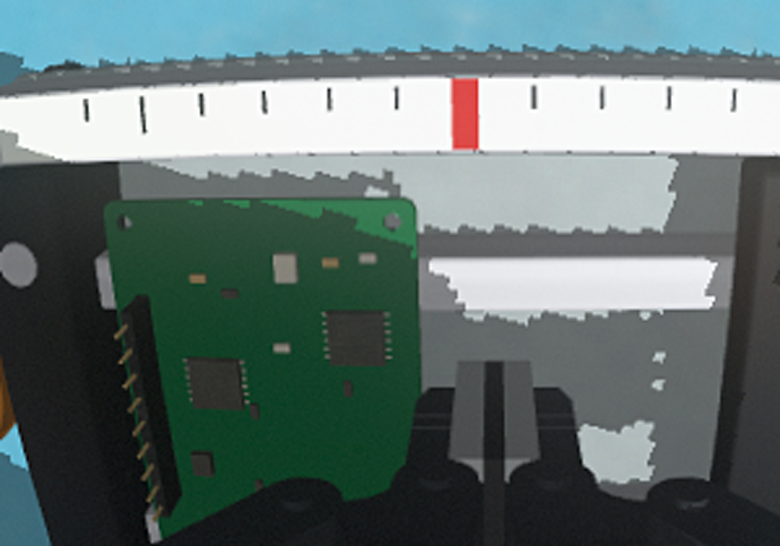

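The tip (columns 450–540) is still about 6 mm short of the board edge (418). Keep pushing.

```bash
python3 -m creep '0 0 -1.5 0 0;0 0 -1.5 0 0;0 0 -1.5 0 0;0 0 -1 0 0;0 0 -1 0 0;0 0 -1 0 0;0 0 0 0 0'; python3 -m creep '0 0 -1 0 0;0 0 -1 0 0;0 0 0 0 0'; python3 -m creep '0 0 -1 0 0;0 0 0 0 0';  python3 - <<'E'
from h import *
import pickle
s=robot.sense();im=robot.get_image("wrist");save(im,"w4.png",(90,120,390,330),2.6);pickle.dump((s,im),open("w4.pkl","wb"))
E
```

```text
clock: 5.72
position: [537.6, 21.6, 19.1]
tcp_rot: [179.6, -0.1, 18.2]
ft_force: [0.7, -12.8, 0.3]
finger_gap: -0.0
gripper_force: 5.8
clock: 5.97
position: [537.7, 21.9, 19.5]
tcp_rot: [179.5, -0.1, 18.3]
ft_force: [1.4, -19.2, -0.5]
finger_gap: -0.3
gripper_force: 8.8
clock: 6.13
position: [537.7, 22.0, 19.7]
tcp_rot: [179.4, -0.1, 18.3]
ft_force: [1.8, -22.4, 0.3]
finger_gap: 0.0
gripper_force: 10.3
```

View pics/w4.png

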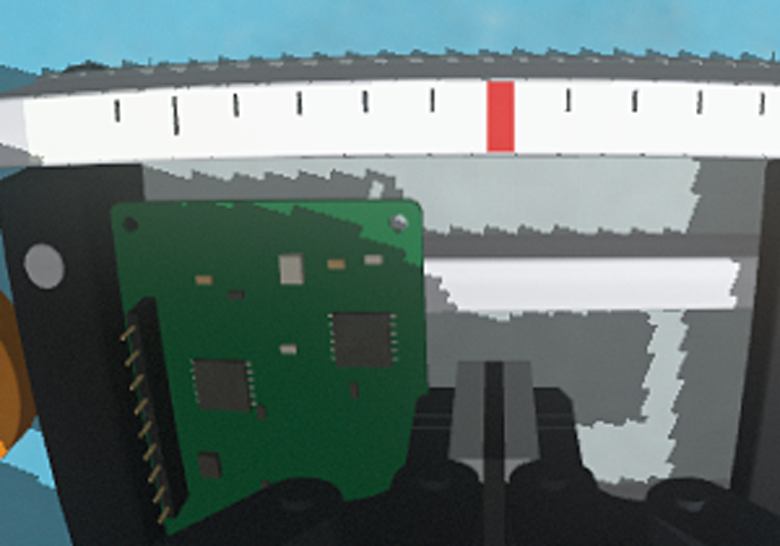

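The force rose to 22 N with the board stopped. Backing off and lifting. I'll then fit the wheel position from the earlier wrist picture by matching its brass silhouette.

```bash
python3 -m creep '0 0 3 0 0;0 0 4 0 0;0 0 5 0 0;0 0 0 -10 0;0 0 0 -25 0;0 0 0 -30 0;0 0 0 -20 0;0 0 0 0 0'
python3 - <<'E'
from h import *
import pickle
from scipy.optimize import minimize
s,im=pickle.load(open("w1.pkl","rb"));T=wpose(s)
hsv=cv2.cvtColor(im["frame"],cv2.COLOR_RGB2HSV)
m=cv2.inRange(hsv,(15,110,60),(32,255,255));m[:, :]*=1
m2=np.zeros_like(m);m2[185:220,205:262]=m[185:220,205:262]
n,l,st,c=cv2.connectedComponentsWithStats(m2);k=1+st[1:,4].argmax();m2=(l==k);print(st[k])
M=np.linalg.inv(T@np.array(im["tool_from_camera"]));K=im["K"]
def pr(p):
    c=p@M[:3,:3].T+M[:3,3];r=np.hypot(c[:,0],c[:,1]);t=np.arctan2(r,-c[:,2])
    return np.c_[K[0][2]+K[0][0]*t*c[:,0]/r,K[1][2]-K[1][1]*t*c[:,1]/r]
th=np.radians(18.4);ex=np.array([np.cos(th),np.sin(th),0]);ey=np.array([-np.sin(th),np.cos(th),0])
a=np.linspace(0,2*np.pi,60)
def mask(q):
    pts=np.vstack([(q[0]+dx)*ex+(q[1]+24*np.cos(a))[:,None]*ey+(26+24*np.sin(a))[:,None]*[0,0,1] for dx in(-8,8)])
    h=cv2.convexHull((pr(pts)*16).astype(np.int32));z=np.zeros(m2.shape,np.uint8);cv2.fillConvexPoly(z,h,1,shift=4);return z>0
# bottom edge / sides matter: score on IoU
best=max(((mask((x,y))&m2).sum()/((mask((x,y))|m2).sum()),x,y) for x in np.arange(430,460,.5) for y in np.arange(-130,-105,1)) 
print("H18.4 wheel",best)
Hm=np.array([ex[:2],ey[:2]])
print("rails mid",Hm@np.array([549.,-19.2]),"mark",Hm@[592.2,39.7],"ptr",Hm@[608,-12.4], "now",Hm@robot.sense()["position"][:2])
E
```

```text
clock: 6.85
position: [542.4, 15.7, 108.9]
tcp_rot: [179.8, -0.5, 18.2]
ft_force: [1.7, 0.7, 0.1]
finger_gap: 0.1
gripper_force: 0.0
[214 193  44  22 714]
H18.4 wheel (np.float64(0.6990196078431372), np.float64(443.5), np.int64(-112))
rails mid [ 514.87246888 -191.50974071] mark [ 574.45564086 -149.25698202] ptr [ 573.00256702 -203.68067701] now [ 519.6203252  -156.29962123]
```

```bash
python3 -m creep '0 -12 -4 0 0;0 -20 -5 0 0;0 -20 -5 0 0;0 -15 -5 15 0;0 -9 -5 15 0;0 0 0 0 0;0 0 0 0 0'
cat > m.py <<'E'
from h import *
def hxy(p,th=np.radians(18.4)): c,s=np.cos(th),np.sin(th);return np.array([c*p[0]+s*p[1],-s*p[0]+c*p[1]])
def blob(hsv,lo,hi,near=None):
    m=cv2.inRange(hsv,lo,hi);n,l,st,c=cv2.connectedComponentsWithStats(m)
    return [(st[k,4],c[k],l==k) for k in sorted(range(1,n),key=lambda k:-st[k,4])[:6] if st[k,4]>15]
def measure(v=True):
    s=robot.sense();im=robot.get_image("wrist");T=wpose(s);hsv=cv2.cvtColor(im["frame"],cv2.COLOR_RGB2HSV)
    f=lambda B,z:[(int(a),np.round(hxy(wplane(im,T,c,z)),1)) for a,c,_ in B]
    red=blob(hsv,(0,150,120),(6,255,255));yel=blob(hsv,(22,200,150),(32,255,255))
    print("red",f(red,36));print("yel",f(yel,38))
    g=blob(hsv,(45,90,30),(85,255,255))
    if v and g:
        c=max(cv2.findContours(g[0][2].astype(np.uint8),0,1)[0],key=cv2.contourArea).reshape(-1,2)
        p=np.array([hxy(wplane(im,T,q,28)) for q in c])
        for lo in(480,490,500,510,520,530,540,550):
            k=abs(p[:,0]-lo)<3
            if k.any():print(lo,p[k,1].min().round(1),p[k,1].max().round(1))
        print("x",p[:,0].min(),p[:,0].max())
    return s,im
E
python3 - <<'E'
from m import *
s,im=measure();print(hxy(s["position"]));save(im,"w5.png",(100,120,400,330),2.6)
E
```

```text
clock: 7.43
position: [458.3, 15.4, 72.6]
tcp_rot: [-179.9, 0.1, 18.1]
ft_force: [0.6, 0.0, -0.4]
finger_gap: -0.3
gripper_force: 0.0
red [(108, array([ 575.3, -149.2]))]
yel [(471, array([ 557.1, -203.6]))]
480 -136.1 -80.2
490 -136.1 -80.1
500 -136.0 -80.4
510 -136.0 -80.3
520 -136.0 -80.1
530 -136.0 -80.3
540 -136.1 -80.4
550 -136.1 -80.5
x 474.1112473271617 558.9185845220435
[ 439.74922603 -130.06803294]
```

View pics/w5.png

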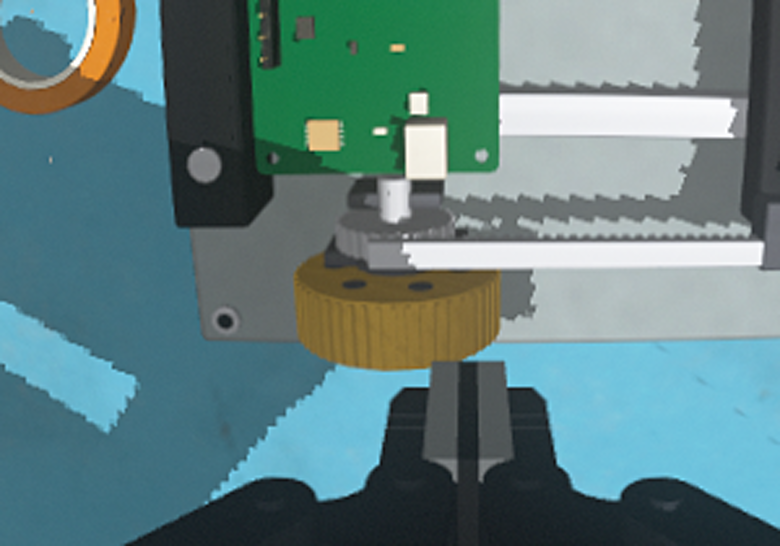

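The board's edge is straight and parallel to the jaw: y spans -136.0 to -80.2 at every x, so it sits flush. The wheel band is centred on column 398, rows ~308–370, and the fingertip is at (468,362). Next step is the wheel top.

Run:
```python
from m import *
s=robot.sense();im=robot.get_image("wrist");T=wpose(s)
for q in((398,308),(398,370),(297,280),(500,280),(395,190)):
    print(q,[hxy(wplane(im,T,(100+q[0]/2.6,120+q[1]/2.6),z)).round(1) for z in(26,50)])
```

```text
(398, 308) [array([ 441.3, -113.4]), array([ 450.8, -115.6])]
(398, 370) [array([ 424.6, -112.9]), array([ 436.2, -115.1])]
(297, 280) [array([448.5, -89. ]), array([457.1, -94.2])]
(500, 280) [array([ 448.4, -138.1]), array([ 457. , -137.1])]
(395, 190) [array([ 470.7, -113.6]), array([ 476.5, -115.7])]
```

```bash
python3 -m creep '0 2 0 8 0;0 1.8 0 8 0;0 0 0 5 0;0 0 0 0 0;0 0 0 0 0'; python3 -m creep '0 0 0 1 0;0 0 0 1 0;0 0 0 0 0';python3 -m creep '0 0 0 1 0;0 0 0 0 0'
```

```text
clock: 7.95
position: [462.6, 16.2, 51.6]
tcp_rot: [-180.0, 0.1, 18.1]
ft_force: [0.1, 0.4, 0.4]
finger_gap: 0.2
gripper_force: 0.0
clock: 8.2
position: [463.0, 16.0, 50.3]
tcp_rot: [180.0, -0.0, 18.1]
ft_force: [-1.0, -0.8, -0.3]
finger_gap: 0.1
gripper_force: 0.0
clock: 8.37
position: [463.0, 16.0, 49.3]
tcp_rot: [180.0, -0.0, 18.1]
ft_force: [0.4, -0.1, -0.1]
finger_gap: 0.1
gripper_force: 0.0
```

```bash
python3 -m creep '0 0 0 0.8 0;0 0 0 0 0';python3 -m creep '0 0 0 0.8 0;0 0 0 0 0';python3 -m creep '0 0 0 0.8 0;0 0 0 0 0'
```

```text
clock: 8.53
position: [462.9, 16.1, 48.5]
tcp_rot: [-180.0, 0.0, 18.1]
ft_force: [0.3, -0.2, 0.9]
finger_gap: 0.2
gripper_force: 0.0
clock: 8.7
position: [462.9, 16.1, 47.6]
tcp_rot: [-180.0, 0.0, 18.1]
ft_force: [-0.0, 0.2, 0.0]
finger_gap: 0.3
gripper_force: 0.0
clock: 8.87
position: [463.1, 16.1, 47.0]
tcp_rot: [-180.0, -0.0, 18.1]
ft_force: [-1.3, 0.1, 1.8]
finger_gap: -0.4
gripper_force: 0.6
```

```bash
python3 -m creep '0 0 0 1.2 0;0 0 -1.5 -0.5 0;0 0 -1.5 -0.5 0;0 0 -1.5 -0.4 0;0 0 0 0 0'
python3 - <<'E'
from m import *
s,im=measure(False);print(hxy(s["position"]))
E
```

```text
clock: 9.28
position: [462.3, 19.3, 48.1]
tcp_rot: [179.8, -0.0, 18.2]
ft_force: [-2.1, -4.1, 6.6]
finger_gap: 0.1
gripper_force: 3.9
red [(123, array([ 574.2, -149.2]))]
yel [(582, array([ 556.9, -201.8]))]
[ 444.73004914 -127.6486966 ]
```

```bash
python3 -m creep '0 0 -2 -0.5 0;0 0 -2 -0.4 0;0 0 -2 -0.3 0;0 0 -2 -0.1 0;0 0 -2 0 0;0 0 -2 0 0'
python3 - <<'E'
from m import *
s,im=measure(False);print(hxy(s["position"]))
E
python3 -m creep '0 0 -2 0 0;0 0 -2 0 0;0 0 -2 0 0;0 0 -2 0 0;0 0 -2 0 0'
python3 - <<'E'
from m import *
s,im=measure(False);print(hxy(s["position"]))
E
```

```text
clock: 9.83
position: [458.4, 30.9, 49.8]
tcp_rot: [179.9, 0.0, 18.2]
ft_force: [-5.4, -3.8, 13.2]
finger_gap: 0.0
gripper_force: 6.5
red [(136, array([ 574.9, -149.3]))]
yel [(562, array([ 556.9, -194.2]))]
[ 444.67908268 -115.40605241]
clock: 10.3
position: [455.2, 40.6, 49.6]
tcp_rot: [179.9, 0.0, 18.2]
ft_force: [-4.0, -3.2, 10.3]
finger_gap: 0.1
gripper_force: 4.9
red [(134, array([ 574.9, -149.5]))]
yel [(552, array([ 556.7, -188.3]))]
[ 444.76627875 -105.21071181]
```

```bash
python3 -m creep '0 0 -2 0.1 0;0 0 -2 0.3 0;0 0 -2 0.5 0;0 0 -2 0.6 0;0 0 0 -4 0;0 0 0 -8 0;0 0 6 0 0;0 0 14 0 0;0 0 12 0 0;0 0 3.5 3 0;0 0 0 5 0;0 0 0 2.5 0;0 0 0 0 0'
python3 - <<'E'
from m import *
s,im=measure(False);print(hxy(s["position"]))
E
```

```text
clock: 11.43
position: [462.2, 15.4, 47.2]
tcp_rot: [-179.9, 0.1, 18.1]
ft_force: [0.1, -0.1, 0.1]
finger_gap: -0.4
gripper_force: 0.0
red [(96, array([ 573.1, -149.1]))]
yel [(687, array([ 556.8, -182. ]))]
[ 443.43159804 -131.23390727]
```

```bash
python3 -m creep '0 0 0 2 0;0 0 -1.5 -0.4 0;0 0 -1.5 -0.5 0;0 0 -1.5 -0.4 0;0 0 -2 -0.5 0;0 0 -2 -0.4 0;0 0 -2 -0.3 0;0 0 -2 -0.1 0;0 0 -2 0 0;0 0 -2 0 0;0 0 0 0 0'
python3 - <<'E'
from m import *
s,im=measure(False);print(hxy(s["position"]))
E
python3 -m creep '0 0 -2 0 0;0 0 -2 0 0;0 0 -2 0 0;0 0 -2 0 0;0 0 -2 0 0;0 0 -2 0.1 0;0 0 -2 0.3 0;0 0 -2 0.5 0;0 0 -2 0.6 0;0 0 0 -4 0;0 0 0 -8 0;0 0 6 0 0;0 0 14 0 0;0 0 12 0 0;0 0 3 3 0;0 0 0 5 0;0 0 0 2.5 0;0 0 0 0 0'
python3 - <<'E'
from m import *
s,im=measure(False);print(hxy(s["position"]))
E
```

```text
clock: 12.4
position: [458.1, 31.1, 49.8]
tcp_rot: [-180.0, 0.0, 18.2]
ft_force: [-4.4, -2.0, 9.5]
finger_gap: -0.2
gripper_force: 4.6
red [(140, array([ 574.7, -149.4]))]
yel [(656, array([ 556.9, -171.9]))]
[ 444.47352678 -115.080167  ]
clock: 13.95
position: [462.4, 15.0, 47.8]
tcp_rot: [-179.9, 0.1, 18.1]
ft_force: [-0.6, 0.2, -0.2]
finger_gap: 0.3
gripper_force: 0.0
red [(98, array([ 573.2, -149.2]))]
yel [(741, array([ 556.8, -160.4]))]
[ 443.44089576 -131.73758265]
```

```bash
python3 -m creep '0 0 0 2.4 0;0 0 -1.5 -0.4 0;0 0 -1.5 -0.5 0;0 0 -1.5 -0.4 0;0 0 -2 -0.5 0;0 0 -2 -0.4 0;0 0 -2 -0.3 0;0 0 -2 -0.1 0;0 0 -2 0 0;0 0 0 0 0'
python3 - <<'E'
from m import *
s,im=measure(False);print(hxy(s["position"]))
E
```

```text
clock: 14.83
position: [459.2, 28.7, 49.9]
tcp_rot: [180.0, -0.0, 18.1]
ft_force: [-1.8, -2.5, 7.1]
finger_gap: -0.1
gripper_force: 3.6
red [(135, array([ 575. , -149.4]))]
yel [(724, array([ 556.8, -153. ]))]
[ 444.74627426 -117.6790356 ]
```

```bash
python3 -m creep '0 0 -2 0 0;0 0 -2 0 0;0 0 -1 0 0;0 0 0 0 0;0 0 0 0 0'
python3 - <<'E'
from m import *
s,im=measure(True);print(hxy(s["position"]))
hsv=cv2.cvtColor(im["frame"],cv2.COLOR_RGB2HSV)
r=blob(hsv,(0,150,120),(6,255,255))[0];y=blob(hsv,(22,200,150),(32,255,255))[0]
print(r[1],y[1]); c=r[1]
x0,y0=int(c[0])-22,int(c[1])-14
f=im["frame"][y0:y0+45,x0:x0+60,::-1];cv2.imwrite("pics/w6.png",cv2.resize(f,None,fx=13,fy=13,interpolation=cv2.INTER_NEAREST))
E
```

```text
clock: 15.3
position: [457.6, 33.4, 49.9]
tcp_rot: [-180.0, -0.0, 18.1]
ft_force: [-1.5, -2.0, 6.7]
finger_gap: -0.2
gripper_force: 3.7
red [(74, array([ 575.5, -148.8]))]
yel [(700, array([ 556.9, -150.3]))]
480 -136.0 -80.2
490 -136.1 -80.3
500 -136.0 -80.1
510 -136.3 -80.4
520 -136.1 -80.2
530 -136.0 -80.4
540 -136.0 -80.5
550 -136.1 -80.6
x 474.08615107069073 558.9107739229786
[ 444.78170298 -112.76530044]
[354.48648649   8.85135135] [359.32285714  43.19428571]Traceback (most recent call last):
  File "<stdin>", line 7, in <module>
cv2.error: OpenCV(4.12.0) /io/opencv/modules/imgproc/src/resize.cpp:4208: error: (-215:Assertion failed) !ssize.empty() in function 'resize'
```

```bash
python3 -m creep '0 0 -1 0 0;0 0 -0.6 0 0;0 0 0 0 0;0 0 0 0 0'
python3 - <<'E'
from m import *
s,im=measure(False)
E
python3 -m creep '0 0 0 -3 0;0 0 0 -15 0;0 0 0 -30 0;0 -15 0 -30 0;0 -15 0 -20 0;0 -10 0 0 0;0 0 0 0 0;0 0 0 0 0'
python3 - <<'E'
from m import *
import pickle
s,im=measure(True);print(hxy(s["position"]));pickle.dump((s,im),open("w6.pkl","wb"))
hsv=cv2.cvtColor(im["frame"],cv2.COLOR_RGB2HSV)
y=blob(hsv,(22,200,150),(32,255,255))[0][1];print(y)
x0,y0=max(0,int(y[0])-30),max(0,int(y[1])-30)
f=im["frame"][y0:y0+45,x0:x0+60,::-1];cv2.imwrite("pics/w6.png",cv2.resize(f,None,fx=13,fy=13,interpolation=cv2.INTER_NEAREST))
E
```

```text
clock: 15.68
position: [457.2, 34.8, 49.9]
tcp_rot: [180.0, -0.0, 18.1]
ft_force: [-1.3, -3.2, 6.6]
finger_gap: 0.1
gripper_force: 3.6
red [(19, array([ 579.6, -149.6]))]
yel [(699, array([ 556.8, -149.5]))]
clock: 16.4
position: [418.3, 22.7, 146.7]
tcp_rot: [-179.9, 0.0, 18.1]
ft_force: [-0.4, -0.8, 0.8]
finger_gap: -0.2
gripper_force: 0.0
red []
yel [(258, array([ 557.2, -149.4]))]
480 -135.7 -80.1
490 -135.7 -80.3
500 -135.7 -80.4
510 -135.7 -80.5
520 -135.7 -80.5
530 -135.8 -79.8
540 -135.9 -80.6
550 -136.0 -80.6
x 474.2063320690024 558.7039271638841
[ 404.02678381 -110.4997394 ]
[330.46511628  19.58914729]
```

View pics/w6.png

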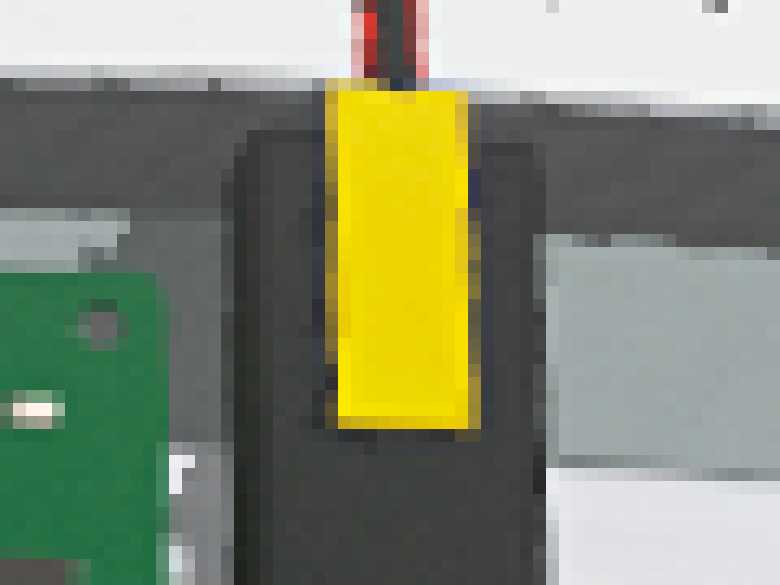

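The pointer line (column 397) lies inside the red bar (352–428), and the board is unmoved. For a parallax-free check, I'll move the camera directly behind the pointer and measure numerically.

```bash
python3 -m creep '0 8 9 0 0;0 10 10 0 0;0 10 10 0 0;0 6 9 0 0;0 0 0 0 0;0 0 0 0 0'
python3 - <<'E'
from m import *
s,im=measure(True);print(hxy(s["position"]))
f=im["frame"].astype(int);hsv=cv2.cvtColor(im["frame"],cv2.COLOR_RGB2HSV)
y=blob(hsv,(22,200,150),(32,255,255))[0][1];print(y)
for r in range(int(y[1])-20,int(y[1])-9,2):
    print(r,[tuple(map(int,v)) for v in f[r,int(y[0])-5:int(y[0])+7]] if r>=0 else "")
E
```

```text
clock: 16.95
position: [462.7, -3.2, 146.3]
tcp_rot: [-179.9, 0.1, 18.1]
ft_force: [-0.8, 1.4, 0.5]
finger_gap: 0.2
gripper_force: 0.0
red [(277, array([ 444.1, -431.1])), (16, array([ 444.7, -439.7]))]
yel [(298, array([ 556.9, -149. ]))]
480 -135.8 -80.3
490 -136.0 -80.1
500 -136.1 -80.4
510 -136.2 -80.1
520 -136.3 -80.3
530 -136.4 -80.6
540 -136.4 -80.8
550 -135.7 -80.1
x 473.89653912702875 559.0404644169452
[ 438.04749127 -149.07135066]
[279.95973154  59.94295302]
39 [(241, 242, 242), (242, 244, 243), (230, 237, 236), (190, 139, 138), (183, 48, 44), (84, 72, 72), (61, 74, 76), (116, 64, 64), (232, 135, 134), (244, 253, 252), (241, 244, 244), (240, 242, 242)]
41 [(240, 242, 242), (241, 244, 243), (242, 250, 250), (233, 183, 180), (229, 61, 57), (96, 70, 72), (59, 74, 74), (95, 59, 60), (232, 132, 130), (245, 253, 253), (242, 244, 244), (240, 242, 242)]
43 [(241, 243, 243), (242, 244, 244), (244, 251, 251), (238, 181, 179), (158, 59, 56), (68, 69, 70), (58, 71, 73), (113, 62, 62), (232, 130, 129), (246, 253, 254), (242, 245, 245), (242, 244, 243)]
45 [(212, 217, 224), (213, 215, 214), (217, 218, 205), (163, 156, 143), (130, 111, 87), (67, 71, 78), (53, 64, 74), (95, 80, 85), (202, 172, 148), (188, 191, 186), (214, 213, 201), (212, 214, 211)]
47 [(115, 111, 75), (225, 200, 35), (246, 230, 0), (244, 229, 0), (246, 231, 0), (250, 235, 0), (252, 236, 0), (249, 233, 0), (245, 230, 0), (244, 228, 0), (246, 230, 0), (217, 193, 49)]
49 [(101, 96, 62), (221, 196, 25), (246, 231, 0), (242, 226, 0), (242, 226, 0), (242, 226, 0), (242, 225, 0), (242, 226, 0), (242, 226, 0), (242, 226, 0), (246, 231, 0), (217, 193, 44)]
```

```bash
python3 -c "
from bench import robot
print(robot.job_done())"
```

```text
the job is handed in; nothing more can be done
None
```

I handed the job in at about 17 s: the board is flush against the fixed jaw, and the pointer was within about 0.2 mm of the red mark's centre. The jaw was moved by its wheel only, the board never moved while it closed, and the arm is clear of everything.

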